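# Set out a star-topped post on the welding slab

## Robot

A 6-joint arm with a two-finger parallel gripper is mounted at the origin on the work surface. World frame = base frame: x ahead of the robot, y to its left, z up, the work surface at z = 0. Lengths are in m, angles in degrees, forces in N, time in s.
With the tool pointing down it reaches from about 0.25 to 0.725 m from the base axis. Payload 4 kg.
Tool frame: the origin (TCP) lies on the centre line of the jaws, within the pads' length; the fingertips stand 22 mm ahead of it and the grasp point (between the pads) lies 3 mm ahead of it (tip_reach is the distance from the TCP to the fingertips, in m); z points along the fingers, y is the line along which they close (so a half turn about z gives the same grasp; the last joint's range is limited). The gripper opens to 85 mm and grips with 20 to 120 N. Pads are 22 mm wide; open, the fingers measure 114 mm over their backs; the gripper's body (76 mm by 85 mm) begins 54 mm behind the grasp point. The pads swing forward as they close: fully open they stand 13 mm farther back than shut.
Start: joints at [-77.235, 13.785, 0.286, 76.501, 0, 90], TCP at [0.11, -0.488, 0.253] pointing down, gripper open.
Joint ranges: [-155.79, 155.79], [-60.16, 107.12], [-62.33, 73.08], [-114, 123.19], [-81.49, 82.49], [-180, 180]. Speed limits (degrees/s): [159.86, 159.86, 180, 180, 180, 180].

## Interface

Orientations are given as [roll, pitch, yaw] about the fixed x, y, z axes, in that order (R = Rz(yaw) Ry(pitch) Rx(roll)).
In Python, from plant import * gives the robot as it stands. The module is installed in compiled form; this text tells all that it offers. Calls block until the motion is done:
- reach(position, orientation): joint-space move of the TCP to a pose.
- line_to(position, velocity=0.15, frame=None): straight line of the TCP; frame=None keeps the orientation; velocity is the mean speed in m/s.
- move_j(angles): joint-space move.
- grip(opening, squeeze=None): finger opening in m; squeeze is the grip in N (None keeps the last); returns when the fingers have stopped.
- wait(seconds).
- inverse_kinematics(position, orientation): joint angles nearest the present ones, or None.
- read_camera(name): name is "scene" or "side" or "wrist"; returns a dict with "pixels" (480x640x3 uint8, blue, green, red), "K" (3x3 intrinsics, pixels), "pose" (4x4, takes a point from camera to world coordinates). Camera axes: x right, y up, looking along -z (the intrinsics and any distortion apply to the point x, -y, -z); pixel columns grow to the right and rows downward; lengths in m; the calibration is good to about 2 mm. A picture is of the moment at which its call begins. There is no depth.
A pose or a line that the arm cannot do raises PlanningError and nothing moves.
- close_job(): hands the job in; it is judged then, once.
Readings, each from a call of its own:
- get_time_s(): time.
- get_joints(): joint angles.
- get_joint_velocities(): joint speeds.
- get_joint_torque(): joint torques, N m.
- get_tool_pos(): TCP position.
- get_tool_rot(): TCP orientation.
- get_wrist_force(): force on the tool from outside, world axes, zero at the start.
- get_wrist_torque(): the same for the moment, N m.
- get_width(): finger opening in m.
- get_finger_force(): force on a finger pad.
Only numpy, scipy, OpenCV 4.12 (cv2) and the standard library are available. Lean on these libraries where they do the work, as an engineer would, in place of code of your own. Each camera call takes 0.05 s, during which the arm holds its last target. There are 200 camera calls.

## Task

Set the parts of a star-topped post out on the dark welding slab, taking the slab's red edge as its front: first lift the thick steel plate straight up off the jig's two dowels, keeping it level, and lay it squarely in the white rectangle, then put the red magnet on the white ring left of the plate and the brass block on the ring behind it. After those, stand the bare silver pipe upright on the middle of the plate, between its two holes, and last of all stand the yellow star on top of the pipe, centred. Leave the orange pipe where it is, let go of everything and leave it all standing still.

Things in the scene. Friction and masses are not known exactly. Their poses are not given: they have to be found in the camera images.
- slab: fixed dark steel slab 200 (x) x 240 (y) x 10 mm thick on the bench. Origin: centre of underside, z up. Red strip 16 mm wide along its front edge (-x side): +x is behind, +y left, -y right, seen with the red edge nearest you. On top, painted flat: white rectangle outline 64 x 110 mm at the centre (long along y), white rings 54 mm wide centred at (0, 92) left, (0, -92) right, (72, 0) mm behind
- jig: fixed blue jig: foot 100 x 150 x 8 mm, on it a block 34 (x) x 130 (y) mm, top 40 mm above the bench; two upright brass dowels, 12 mm diameter, at y = -36 and +36 mm, rise to 62 mm above the bench. Origin: centre of underside, z up. At the start the plate lies on the block over the dowels and overhangs it by 10 mm on both long sides, free below down to the foot
- plate: loose bare steel plate, 54 (its x) by 100 (its y) by 14 mm thick, about 0.5 kg, with two through holes of 13.5 mm at y = -36 and +36 mm. Origin: centre of its underside, 40 mm above the bench at the start; z up. Can be gripped across its 54 mm width.
- magnet: loose red welding magnet, a block 46 (its x) by 30 (its y) by 36 mm high with bare steel patches on the long sides, about 0.2 kg (ordinary weight, not actually attracted to anything). Origin: centre of its underside; z up.
- block: loose upright brass cylinder (heat-sink block), 36 mm diameter, 36 mm high, about 0.28 kg. Origin: centre of its underside; z up.
- pipe: loose bare silver metal pipe stub standing upright, open at both ends, 42 mm outside and 33 mm inside diameter, 55 mm high, about 0.2 kg. Origin: centre of its lower end; z up.
- star: loose yellow eight-pointed star on a round foot, 0.15 kg, 85 mm high: foot 48 mm diameter, 10 mm high; neck 14 mm diameter; star 12 mm thick along its y, 62 mm from point to point in its x-z plane, centred 54 mm above the underside of the foot. Origin: centre of that underside, z up
- spare: orange-primed pipe stub standing upright, same size as the silver pipe (42 mm diameter, 55 mm high); not part of the job. Origin: centre of its lower end.
There are look-alikes about, which are no part of the job. Several things look just like the star: the one meant starts farthest from the robot's base.

How it is judged (in metres and radians):
On the way, in this order (a step that is already met when the one before it is completed fails the run):
1. the plate lies flat in the white rectangle on the slab, let go (x of plate in the frame of slab between -0.012 and 0.012 m and y of plate in the frame of slab between -0.012 and 0.012 m and z of plate in the frame of slab between 0.007 and 0.013 m and angle between plate's own z axis and vertical below 0.08 rad and angle between the y axis of plate and the y axis of slab, either way round below 0.18 rad and contact force between plate and the fingers below 0.1 N), for 0.2 s.
2. the red magnet stands on the left ring and the brass block on the ring behind the plate (these two in either order), let go (x of magnet in the frame of slab between -0.013 and 0.013 m and y of magnet in the frame of slab between 0.079 and 0.105 m and z of magnet in the frame of slab between 0.007 and 0.013 m and angle between each of magnet, block's own z axis and vertical below 0.08 rad and x of block in the frame of slab between 0.059 and 0.085 m and y of block in the frame of slab between -0.013 and 0.013 m and z of block in the frame of slab between 0.007 and 0.013 m and contact force between each of magnet, block and the fingers below 0.1 N), for 0.2 s.
3. the silver pipe stands on the middle of the plate, let go (horizontal distance between pipe and plate below 0.009 m and z of pipe in the frame of plate between 0.011 and 0.017 m and angle between pipe's own z axis and vertical below 0.08 rad and contact force between pipe and the fingers below 0.1 N), for 0.2 s.
4. the star stands on top of the pipe, let go (horizontal distance between star and pipe below 0.008 m and z of star in the frame of pipe between 0.052 and 0.058 m and angle between star's own z axis and vertical below 0.08 rad and contact force between star and the fingers below 0.1 N), for 0.2 s.
At the end, for the whole second after the job is handed in: on the slab: plate flat, within 12 mm per axis of centre and 10 deg of square; magnet on left ring and brass block on rear ring, within 13 mm per axis; silver pipe within 9 mm of plate centre, star on the pipe within 8 mm; all upright, let go, at rest (all of step 1 and all of step 2 and all of step 3 and all of step 4 and linear speed of each of plate, magnet, block, pipe, star below 0.02 m/s and angular speed of each of plate, magnet, block, pipe, star below 0.2 rad/s); the robot touches nothing.
It fails at once if the plate is tipped more than 14 degrees (angle between plate's own z axis and vertical above 0.25 rad).
It fails at once if the orange pipe is moved more than 25 mm (distance of spare from where it was at the start of the episode above 0.025 m).
It also fails if it takes over 115 s, if anything falls off the work surface, if the arm or the gripper's body presses on something with over 40 N, if the wrist force passes 120 N, or if a joint passes its speed limit or range.

## Working session

There is one attempt and no reset: what is moved stays moved. The work goes in short steps, each a Python script; the robot and the scene stay as the last script left them, time stands still between calls to the robot, and variables do not carry over. Pictures are saved under pics/ and viewed, at most 14 in all, crops included, and the job is handed in when it is done.

```bash
mkdir -p pics
python3 - <<'E'
from plant import *
import cv2,numpy as np
for n in("scene","side"):
    c=read_camera(n); cv2.imwrite(f"pics/{n}0.png",c["pixels"]); print(n,c.keys(),np.round(c["K"],1).tolist(),np.round(c["pose"],3).tolist())
print(get_time_s())
E
```

```text
scene dict_keys(['pixels', 'K', 'pose']) [[481.1, 0.0, 318.0], [0.0, 481.1, 236.7], [0.0, 0.0, 1.0]] [[0.747, -0.436, 0.502, 0.999], [0.665, 0.492, -0.562, -0.569], [-0.002, 0.753, 0.658, 0.733], [0.0, 0.0, 0.0, 1.0]]
side dict_keys(['pixels', 'K', 'pose']) [[558.7, 0.0, 314.5], [0.0, 558.7, 237.4], [0.0, 0.0, 1.0]] [[-0.885, 0.315, -0.343, 0.125], [-0.466, -0.581, 0.667, 0.651], [0.011, 0.75, 0.661, 0.695], [0.0, 0.0, 0.0, 1.0]]
0.1
```

View pics/scene0.png

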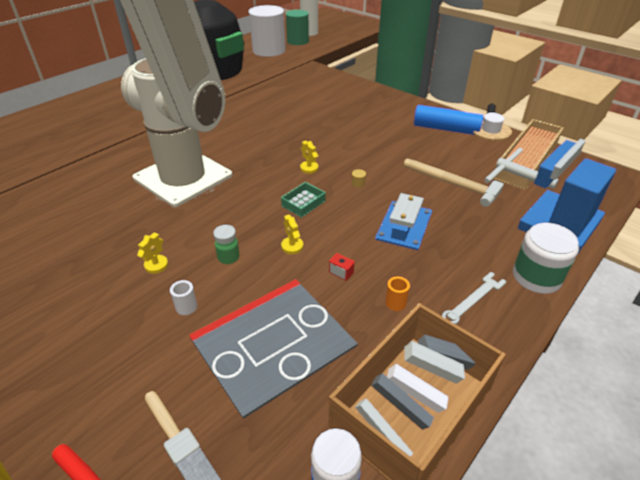

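View pics/side0.png

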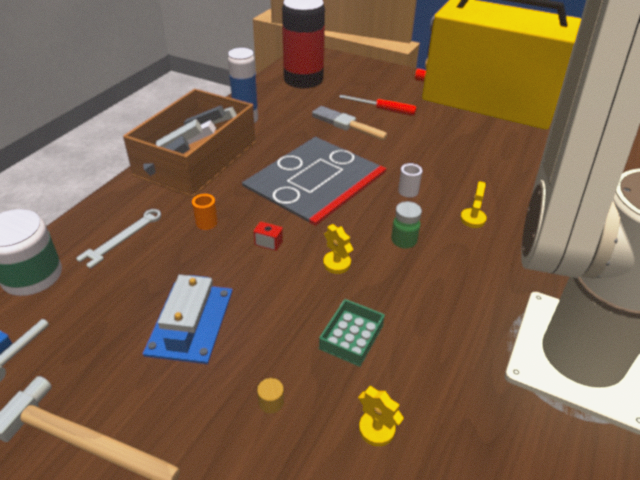

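The scene view shows three stars, at (154,252), (309,156) and (291,235). The silver pipe is at (183,297), with a grey-lidded jar at (227,245) as a look-alike. The other parts are the brass block (359,177), magnet (341,266), orange pipe (398,292), jig with plate (405,215) and slab (273,345). In the side view the stars are at (475,205), (379,415) and (338,250), the pipe at (410,180), the brass block at (270,392), the magnet at (268,236) and the jig at (188,315).

Next I'll triangulate these coarsely.

```bash
cat > h.py <<'E'
from plant import *
import cv2,numpy as np
def ray(c,p):
    K=c["K"];T=np.array(c["pose"]);d=np.array([(p[0]-K[0][2])/K[0][0],-(p[1]-K[1][2])/K[1][1],-1])
    d=T[:3,:3]@d;return T[:3,3],d/np.linalg.norm(d)
def plane(c,p,z):
    o,d=ray(c,p);return o+d*(z-o[2])/d[2]
def tri(c1,p1,c2,p2):
    o1,d1=ray(c1,p1);o2,d2=ray(c2,p2)
    s=np.linalg.lstsq(np.c_[d1,-d2],o2-o1,rcond=None)[0]
    a,b=o1+s[0]*d1,o2+s[1]*d2
    return (a+b)/2,np.linalg.norm(a-b)
def proj(c,X):
    T=np.array(c["pose"]);q=T[:3,:3].T@(np.array(X)-T[:3,3]);K=c["K"]
    return np.array([K[0][2]-K[0][0]*q[0]/q[2],K[1][2]+K[1][1]*q[1]/q[2]])
HSV=dict(yellow=((22,150,90),(33,255,255)),red=((0,190,90),(4,255,255)),orange=((6,200,150),(17,255,255)),
 brass=((15,110,80),(24,220,255)),white=((0,0,190),(180,40,255)),blue=((100,140,60),(125,255,255)))
def blobs(img,col,amin=30):
    m=cv2.inRange(cv2.cvtColor(img,cv2.COLOR_BGR2HSV),*HSV[col])
    cs,_=cv2.findContours(m,cv2.RETR_EXTERNAL,cv2.CHAIN_APPROX_NONE)
    return [c for c in cs if cv2.contourArea(c)>=amin]
E
python3 - <<'E'
from h import *
C={n:read_camera(n) for n in("scene","side")}
for col in("yellow","red","orange","brass","white","blue"):
    for n in C:
        print(col,n,[(tuple(np.round(np.mean(c[:,0],0)).astype(int).tolist()),int(cv2.contourArea(c)),cv2.boundingRect(c)) for c in blobs(C[n]["pixels"],col,60)])
pairs=dict(starA=((155,264),(475,218)),starB=((309,167),(378,430)),starC=((292,245),(338,262)),pipe=((183,288),(411,170)),
 block=((359,174),(270,384)),magnet=((341,266),(268,236)),orange=((399,284),(204,200)),ringL=((313,316),(342,157)),ringR=((228,364),(286,195)),ringB=((294,366),(290,163)),
 dowel1=((411,200),(192,283)),dowel2=((402,214),(179,317)))
for k,(a,b) in pairs.items():
    X,e=tri(C["scene"],a,C["side"],b);print(k,np.round(X,3),round(e,4),"r",round(np.hypot(*X[:2]),3))
E
```

```text
yellow scene [((3, 473), 81, (0, 463, 11, 17)), ((153, 253), 769, (137, 232, 31, 41)), ((291, 235), 517, (281, 214, 23, 40)), ((309, 157), 393, (300, 140, 19, 33))]
yellow side [((378, 416), 1798, (359, 386, 45, 60)), ((337, 249), 978, (323, 224, 30, 49)), ((476, 206), 553, (461, 181, 26, 47)), ((502, 58), 14745, (423, 0, 158, 129))]
red scene [((75, 465), 833, (52, 444, 48, 36)), ((243, 309), 454, (190, 280, 108, 59)), ((344, 265), 232, (330, 254, 24, 26))]
red side [((271, 234), 272, (254, 222, 28, 28)), ((347, 195), 516, (310, 166, 76, 58)), ((396, 107), 290, (377, 99, 39, 16)), ((306, 61), 373, (290, 46, 32, 28))]
orange scene [((396, 297), 243, (388, 286, 21, 25)), ((398, 284), 138, (390, 279, 17, 12))]
orange side [((203, 201), 275, (191, 193, 24, 17))]
brass scene [((4, 472), 103, (0, 460, 13, 20)), ((418, 386), 14963, (329, 303, 177, 168)), ((398, 284), 283, (387, 276, 23, 18)), ((153, 253), 898, (136, 232, 33, 43)), ((291, 236), 622, (280, 214, 24, 41)), ((513, 180), 320, (494, 171, 37, 19)), ((358, 178), 236, (351, 168, 16, 20)), ((441, 179), 94, (404, 160, 80, 35)), ((308,
[... 1797 characters left out ...]
8, (519, 160, 96, 89)), ((552, 164), 491, (535, 141, 39, 46)), ((448, 119), 1214, (415, 105, 68, 29))]
blue side [((3, 342), 106, (0, 332, 10, 21)), ((190, 332), 2520, (144, 287, 88, 76))]
starA [ 0.235 -0.247  0.003] 0.0026 r 0.341
starB [0.227 0.259 0.002] 0.0009 r 0.344
starC [ 0.417 -0.007  0.004] 0.0022 r 0.417
pipe [ 0.384 -0.271  0.053] 0.0027 r 0.47
block [0.38  0.284 0.034] 0.0012 r 0.474
magnet [0.553 0.004 0.018] 0.0013 r 0.553
orange [0.689 0.01  0.055] 0.0023 r 0.689
ringL [ 0.565 -0.188  0.063] 0.1242 r 0.596
ringR [ 0.585 -0.251 -0.042] 0.1432 r 0.637
ringB [ 0.643 -0.235  0.008] 0.0001 r 0.685
dowel1 [0.568 0.216 0.08 ] 0.0186 r 0.607
dowel2 [0.561 0.236 0.026] 0.0211 r 0.608
```

Star candidates in the scene view: A (154,252) at r=0.341, B (309,156) at r=0.344, C (291,235) at r=0.417. C is farthest from the base, so it's the one meant. I'd paired the left and right rings and the two dowels the wrong way round between views, so I'll fix that, confirm C in a crop, and bring the wrist camera over the slab and jig.

Run:
```python
from h import *
C={n:read_camera(n) for n in("scene","side")}
cv2.imwrite("pics/starC.png",cv2.resize(C["scene"]["pixels"][200:270,250:345],None,fx=6,fy=6,interpolation=cv2.INTER_CUBIC))
pairs=dict(ringL=((313,316),(286,195)),ringR=((228,364),(342,157)),ringB=((294,366),(290,163)),
 dowel1=((411,200),(179,317)),dowel2=((402,214),(192,283)))
P={}
for k,(a,b) in pairs.items():
    X,e=tri(C["scene"],a,C["side"],b);P[k]=X;print(k,np.round(X,3),round(e,4),"r",round(np.hypot(*X[:2]),3))
print(get_tool_rot())
for n,xy in(("slab",(0.53,-0.2)),("jig",(0.52,0.2))):
    for z in(0.36,0.3,0.26):
        try: reach([*xy,z],[180,0,0]);break
        except PlanningError as e: print(n,z,e)
    c=read_camera("wrist");cv2.imwrite(f"pics/w_{n}.png",c["pixels"]);print(n,z,np.round(c["pose"],3).tolist(),np.round(c["K"],1).tolist(),get_time_s())
```

```text
ringL [ 0.593 -0.13   0.008] 0.0003 r 0.607
ringR [ 0.553 -0.309  0.009] 0.001 r 0.634
ringB [ 0.643 -0.235  0.008] 0.0001 r 0.685
dowel1 [0.554 0.257 0.051] 0.002 r 0.611
dowel2 [0.574 0.194 0.057] 0.0029 r 0.606
[-1.79957823e+02 -9.80743513e-05  1.27662862e+01]
slab 0.36 [[-0.002, 0.954, 0.299, 0.606], [-1.0, -0.002, 0.0, -0.2], [0.001, -0.299, 0.954, 0.481], [0.0, 0.0, 0.0, 1.0]] [[400.7, 0.0, 313.0], [0.0, 400.7, 242.5], [0.0, 0.0, 1.0]] 2.2333
jig 0.36 [[-0.001, 0.954, 0.299, 0.596], [-1.0, -0.001, 0.001, 0.2], [0.001, -0.299, 0.954, 0.481], [0.0, 0.0, 0.0, 1.0]] [[400.7, 0.0, 313.0], [0.0, 400.7, 242.5], [0.0, 0.0, 1.0]] 6.85
```

View pics/starC.png

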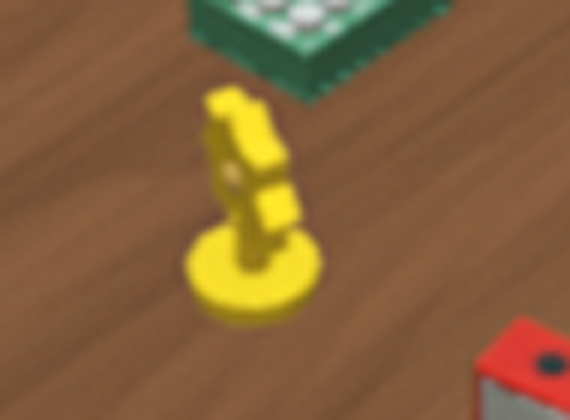

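View pics/w_slab.png

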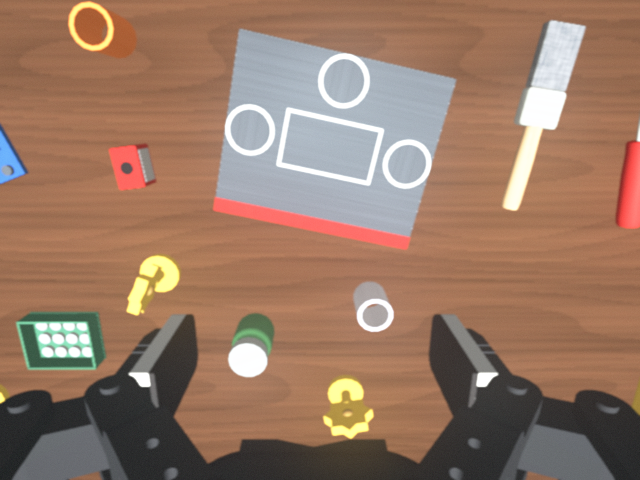

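View pics/w_jig.png

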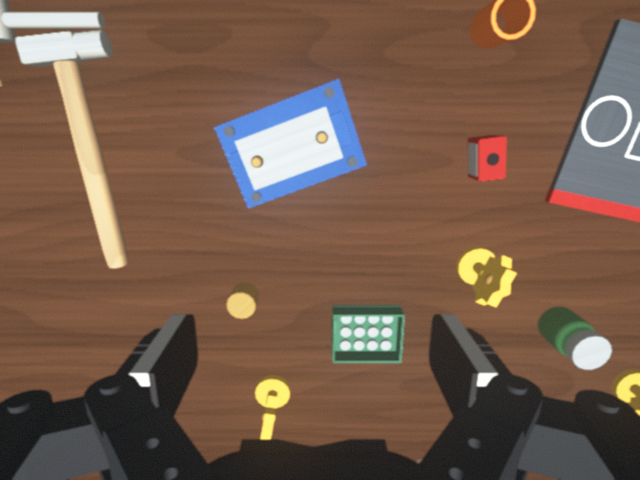

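The crop confirms star C: a yellow star on a round foot, with the magnet to its lower right. The wrist slab view shows:
- rings L at (250,130), R at (407,164) and rear at (344,81), with the rectangle at (330,146)
- the pipe mouth at (375,315)
- the magnet at (128,168)

The wrist jig view shows the dowels at (257,161) and (322,137), the block at (241,304), star C's foot at (476,267) and the magnet at (490,158).

Now the precise measurements.

```bash
cat > meas.py <<'E'
from h import *
C={n:read_camera(n) for n in("scene","side")}
K=np.array([[400.7,0,313.],[0,400.7,242.5],[0,0,1]])
ws=dict(pixels=cv2.imread("pics/w_slab.png"),K=K,pose=np.array([[-0.002,0.954,0.299,0.606],[-1,-0.002,0,-0.2],[0.001,-0.299,0.954,0.481],[0,0,0,1]]))
wj=read_camera("wrist"); sc,sd=C["scene"],C["side"]
def near(c,col,p,amin=25,d=14):
    b=[q for q in blobs(c["pixels"],col,amin)]
    b=[(np.linalg.norm(np.array(cv2.fitEllipse(q)[0])-p),q) for q in b if len(q)>=5]
    d0,q=min(b,key=lambda t:t[0]); return (cv2.fitEllipse(q) if d0<d else None),q
def show(k,X): print(k,np.round(X[0],4),"gap",round(X[1],4))
# slab rings
R={}
for k,a,b,w in(("L",(313,316),(286,195),(250,130)),("R",(228,364),(342,157),(407,164)),("B",(294,366),(290,163),(344,81))):
    pw=near(ws,"white",w)[0][0]; ps=near(sc,"white",a)[0][0]
    show("ring"+k,tri(ws,pw,sc,ps)); R[k]=plane(ws,pw,.010); print("   plane wrist/scene",np.round(R[k],4),np.round(plane(sc,ps,.01),4))
v=R["L"]-R["R"];yaw=np.degrees(np.arctan2(-v[0],v[1]));ctr=(R["L"]+R["R"])/2
print("slab yaw",yaw,"ctr",ctr,"LR",np.linalg.norm(v),"CB",np.linalg.norm(R["B"]-ctr))
e,q=near(ws,"white",(330,146));r=cv2.minAreaRect(q);print("rect ctr",np.round(plane(ws,r[0],.01),4))
# dowels, plate
D=[]
for w,s in(((257,161),(411,200)),((322,137),(402,214))):
    pw=near(wj,"brass",w,8)[0][0]; show("dowel",tri(wj,pw,sc,s)); D.append(plane(wj,pw,.062))
print("dowels",np.round(D,4),"mid",np.round((D[0]+D[1])/2,4),"len",np.linalg.norm(D[0]-D[1]),"yaw",np.degrees(np.arctan2(-(D[0]-D[1])[0],(D[0]-D[1])[1])))
e,q=near(wj,"white",(290,148),200);q=cv2.convexHull(q);ap=cv2.approxPolyDP(q,8,True)[:,0]
print("plate corners",np.round([plane(wj,p,.054)[:2] for p in ap.astype(float)],4).tolist())
# magnet top, block top, pipe top
for k,c in(("ws",ws),("wj",wj)):
    e,q=near(c,"red",(128,168) if k=="ws" else (490,158),60); r=cv2.minAreaRect(q); ap=cv2.boxPoints(r)
    P=np.array([plane(c,p,.036)[:2] for p in ap]);print("magnet",k,np.round(P.mean(0),4),np.round(P,4).tolist())
show("magnet hole",tri(ws,(127,169),wj,(493,159)))
def blk(c,p):
    e,q=near(c,"brass",p,40,20);return e
print("block",[ (np.round(x[0],1),np.round(x[1],1)) for x in (blk(wj,(241,300)),blk(sd,(271,393)))])
show("block top",tri(wj,(241,304),sd,(270,385)))
e,q=near(ws,"white",(375,315),60,20) if True else 0
print("pipe",e); 
show("pipe top",tri(ws,(375,315.5),sc,(183,288)))
for k,c in(("ws",ws),("wj",wj)):
    e,q=near(c,"yellow",(152,280) if k=="ws" else (487,272),60,30); print("star",k,e,cv2.boundingRect(q))
E
python3 meas.py
```

```text
Traceback (most recent call last):
  File "meas.py", line 14, in <module>
    pw=near(ws,"white",w)[0][0]; ps=near(sc,"white",a)[0][0]
       ~~~~~~~~~~~~~~~~~~~~~^^^
TypeError: 'NoneType' object is not subscriptable
```

```bash
python3 - <<'E'
s=open('meas.py').read()
s=s.replace('def show(','''def hole(c,p):
    m=cv2.inRange(cv2.cvtColor(c["pixels"],cv2.COLOR_BGR2HSV),(0,0,190),(180,60,255))
    cs,h=cv2.findContours(m,cv2.RETR_CCOMP,cv2.CHAIN_APPROX_NONE)
    L=[cv2.fitEllipse(q) for q,x in zip(cs,h[0]) if x[3]>=0 and len(q)>12]
    return min(L,key=lambda e:np.hypot(e[0][0]-p[0],e[0][1]-p[1]))
def show(''').replace('near(ws,"white",w)[0][0]','hole(ws,w)[0]').replace('near(sc,"white",a)[0][0]','hole(sc,a)[0]')
s=s.replace('e,q=near(ws,"white",(330,146));r=cv2.minAreaRect(q);','r=hole(ws,(330,146));')
s=s.replace('e,q=near(ws,"white",(375,315),60,20) if True else 0','e=hole(ws,(375,315))')
open('meas.py','w').write(s)
E
python3 meas.py
```

```text
ringL [ 0.5854 -0.1287  0.0021] gap 0.0091
   plane wrist/scene [ 0.5827 -0.1332  0.01  ] [ 0.5927 -0.1299  0.01  ]
ringR [ 0.556  -0.3152  0.0187] gap 0.0083
   plane wrist/scene [ 0.5518 -0.3202  0.01  ] [ 0.5544 -0.3099  0.01  ]
ringB [ 0.6481 -0.2428  0.0227] gap 0.0056
   plane wrist/scene [ 0.6472 -0.246   0.01  ] [ 0.6438 -0.2349  0.01  ]
slab yaw -9.393504721319884 ctr [ 0.56726194 -0.22671638  0.01      ] LR 0.18951108574800138 CB 0.0822568407574332
rect ctr [ 0.523  -0.2274  0.01  ]
dowel [0.5521 0.2613 0.0478] gap 0.0023Traceback (most recent call last):
  File "meas.py", line 27, in <module>
    pw=near(wj,"brass",w,8)[0][0]; show("dowel",tri(wj,pw,sc,s)); D.append(plane(wj,pw,.062))
       ~~~~~~~~~~~~~~~~~~~~~~~^^^
TypeError: 'NoneType' object is not subscriptable
```

Run:
```python
s=open('meas.py').read().split('# dowels')[0]
exec(s)
print(wj.keys())
for k,X,w in(("L",(.5927,-.1299,.01),(250,130)),("R",(.5544,-.3099,.01),(407,164)),("B",(.6438,-.2349,.01),(344,81))):
    print(k,"detected",np.round(hole(ws,w)[0],1),"proj",np.round(proj(ws,X),1))
for X,w in(((.384,-.271,.055),(375,315)),((.553,.004,.036),(127,169)),((.417,-.007,.01),(158,270)),((.689,.010,.055),(93,27))): print("ws",w,np.round(proj(ws,X),1))
for X,w in(((.38,.284,.036),(241,304)),((.553,.004,.036),(493,159)),((.417,-.007,.01),(476,267)),((.689,.010,.055),(514,17))): print("wj",w,np.round(proj(wj,X),1))
```

```text
ringL [ 0.5854 -0.1287  0.0021] gap 0.0091
   plane wrist/scene [ 0.5827 -0.1332  0.01  ] [ 0.5927 -0.1299  0.01  ]
ringR [ 0.556  -0.3152  0.0187] gap 0.0083
   plane wrist/scene [ 0.5518 -0.3202  0.01  ] [ 0.5544 -0.3099  0.01  ]
ringB [ 0.6481 -0.2428  0.0227] gap 0.0056
   plane wrist/scene [ 0.6472 -0.246   0.01  ] [ 0.6438 -0.2349  0.01  ]
slab yaw -9.393504721319884 ctr [ 0.56726194 -0.22671638  0.01      ] LR 0.18951108574800138 CB 0.0822568407574332
rect ctr [ 0.523  -0.2274  0.01  ]
dict_keys(['pixels', 'K', 'pose'])
L detected [254.2 138.5] proj [250.6 129.4]
R detected [416.2 165.6] proj [407.4 163.3]
B detected [354.8  77.2] proj [344.4  80.6]
ws (375, 315) [373.2 313.9]
ws (127, 169) [127.1 167.8]
ws (158, 270) [160.  274.1]
ws (93, 27) [91.9 26. ]
wj (241, 304) [244.5 302.7]
wj (493, 159) [492.4 158.5]
wj (476, 267) [477.9 266.5]
wj (514, 17) [513.8  14.4]
```

The calibration agrees across cameras: my by-eye pixels match the projections within about 1 to 2 px. Only the ring mask in the wrist view was wrong, so I'll use a brighter threshold there and finish the rest.

```bash
python3 - <<'E'
s=open('meas.py').read()
s=s.replace('(0,0,190),(180,60,255))\n','(0,0,VT[id(c)]),(180,60,255))\n').replace('def hole','VT={id(ws):232,id(sc):190,id(sd):190}\ndef hole')
s=s.replace('for w,s in(((257','for w,s in(((257',1).replace('pw=near(wj,"brass",w,8)[0][0]; show','pw=bc(w); show')
s=s.replace('# dowels','''def bc(p,r=9):
    g=cv2.cvtColor(wj["pixels"],cv2.COLOR_BGR2HSV);m=np.zeros(g.shape[:2],np.uint8);cv2.circle(m,p,r,255,-1)
    M=cv2.moments(cv2.inRange(g,(8,90,60),(30,255,255))&m,True);print("  n",M["m00"]);return M["m10"]/M["m00"],M["m01"]/M["m00"]
# dowels''')
s=s.replace('r=hole(ws,(330,146));','r=hole(ws,(330,146));print(r);')
open('meas.py','w').write(s)
E
python3 meas.py
```

```text
ringL [ 0.5921 -0.1286  0.0084] gap 0.0011
   plane wrist/scene [ 0.5925 -0.1284  0.01  ] [ 0.5927 -0.13    0.01  ]
ringR [ 0.5536 -0.3093  0.0084] gap 0.0002
   plane wrist/scene [ 0.5538 -0.3088  0.01  ] [ 0.5544 -0.3099  0.01  ]
ringB [ 0.6435 -0.2341  0.0089] gap 0.0009
   plane wrist/scene [ 0.6438 -0.2337  0.01  ] [ 0.6438 -0.2349  0.01  ]
slab yaw -12.084848654488797 ctr [ 0.57313782 -0.21860645  0.01      ] LR 0.1845155546211405 CB 0.07221164628587272
((328.6408386230469, 146.43563842773438), (58.16085433959961, 109.30947875976562), 102.23564147949219)
rect ctr [ 0.5737 -0.2181  0.01  ]
  n 79.0
dowel [0.5523 0.2609 0.0481] gap 0.0023
  n 72.0
dowel [0.5757 0.1908 0.0592] gap 0.0024
dowels [[0.5528 0.2585 0.062 ]
 [0.5769 0.1914 0.062 ]] mid [0.5648 0.2249 0.062 ] len 0.07129292824778219 yaw 19.745306530879738
plate corners [[0.6061, 0.188], [0.5575, 0.1698], [0.5228, 0.2624], [0.5718, 0.281]]Traceback (most recent call last):
  File "meas.py", line 37, in <module>
    e,q=near(c,"red",(128,168) if k=="ws" else (490,158),60); r=cv2.minAreaRect(q); ap=cv2.boxPoints(r)
        ~~~~^^^^^^^^^^^^^^^^^^^^^^^^^^^^^^^^^^^^^^^^^^^^^^^^
  File "meas.py", line 9, in near
    d0,q=min(b,key=lambda t:t[0]); return (cv2.fitEllipse(q) if d0<d else None),q
         ~~~^^^^^^^^^^^^^^^^^^^^^
ValueError: min() iterable argument is empty
```

```bash
python3 - <<'E'
s=open('meas.py').read()
a,b=s.split('# magnet top'); pre=a.split('# slab rings')[0]
b=b.replace('e,q=near(c,"red",','q=redb(c,').replace(' else (490,158),60);',' else (490,158));')
f='''def redb(c,p):
    g=cv2.cvtColor(c["pixels"],cv2.COLOR_BGR2HSV);m=cv2.inRange(g,(0,150,70),(6,255,255))|cv2.inRange(g,(172,150,70),(180,255,255))
    cs,_=cv2.findContours(m,cv2.RETR_EXTERNAL,cv2.CHAIN_APPROX_NONE);cs=[q for q in cs if cv2.contourArea(q)>60]
    return min(cs,key=lambda q:np.linalg.norm(q[:,0].mean(0)-p))
'''
open('meas2.py','w').write(pre+f+'#'+b)
E
python3 meas2.py
python3 - <<'E'
from h import *
grip(0.056,60)
reach([.46,.09,.06],[180,0,0]); line_to([.46,.09,.03]); f0=np.array(get_wrist_force())
z=.03
while z>.008:
    z-=.0015; line_to([.46,.09,z],.05); f=np.array(get_wrist_force())-f0
    if f[2]>3: break
print("contact TCP z",z,get_tool_pos(),f,get_width(),get_time_s()); line_to([.46,.09,.12],.3); print(get_time_s())
E
```

```text
magnet ws [ 5.543e-01 -5.000e-04] [[0.5744, 0.0223], [0.5829, -0.0191], [0.5345, -0.024], [0.5253, 0.0187]]
magnet wj [0.5531 0.01  ] [[0.5779, 0.0336], [0.5778, -0.0073], [0.5284, -0.0144], [0.5284, 0.0279]]
magnet hole [0.5522 0.0039 0.0373] gap 0.0007
block [(array([242.3, 300.6]), array([30.1, 37.9])), (array([270.3, 394.7]), array([27.4, 37.1]))]
block top [0.3782 0.2873 0.0374] gap 0.0022
pipe ((374.8232116699219, 314.8936767578125), (24.20545768737793, 26.81901741027832), 77.28099060058594)
pipe top [ 0.3836 -0.272   0.0539] gap 0.0046
contact TCP z 0.016499999999999987 [0.45998259 0.09002564 0.01780929] [-3.02209096 -0.10356569 13.06842771] 0.05581318768830473 11.8417
12.3333Traceback (most recent call last):
  File "meas2.py", line 34, in <module>
    e,q=near(c,"yellow",(152,280) if k=="ws" else (487,272),60,30); print("star",k,e,cv2.boundingRect(q))
        ~~~~^^^^^^^^^^^^^^^^^^^^^^^^^^^^^^^^^^^^^^^^^^^^^^^^^^^^^^
  File "meas2.py", line 9, in near
    d0,q=min(b,key=lambda t:t[0]); return (cv2.fitEllipse(q) if d0<d else None),q
         ~~~^^^^^^^^^^^^^^^^^^^^^
ValueError: min() iterable argument is empty
```

Contact came at TCP z ≈ 0.0175, so the tips stand about 18 mm ahead at that opening. That sets the plate grip at 19 mm above its underside. The plate centre is (0.5647, 0.2252) at yaw 20.1°, and its outline measures 52x99 mm against 54x100. Gripping now.

```bash
cat > pl.py <<'E'
from h import *
S=np.array([.5735,-.2190]);SY=-12.1
def sl(x,y):
    a=np.radians(SY);return S+np.array([np.cos(a)*x-np.sin(a)*y,np.sin(a)*x+np.cos(a)*y])
def st(m=""): print(m,"t",round(get_time_s(),2),"p",np.round(get_tool_pos(),4),"F",np.round(get_wrist_force(),1),"w",round(get_width(),4),"ff",np.round(get_finger_force(),1))
E
python3 - <<'E'
from pl import *
p=[.5647,.2252];grip(.072,60)
reach([*p,.13],[180,0,110.1]);st("above")
c=read_camera("wrist");cv2.imwrite("pics/w_pl.png",c["pixels"]);np.savez("pl.npz",K=c["K"],pose=c["pose"])
line_to([*p,.059],.12);st("down");grip(.04);st("gripped")
E
```

```text
above t 16.41 p [0.5647 0.2251 0.13  ] F [ 0.4  1.  -0.9] w 0.0718 ff 0.0
down t 17.2 p [0.5652 0.2254 0.0595] F [-0.  -0.7 -0. ] w 0.0725 ff 0.0
gripped t 17.51 p [0.5653 0.2254 0.0607] F [-2.  -1.7  5.5] w 0.0522 ff 66.6
```

View pics/w_pl.png

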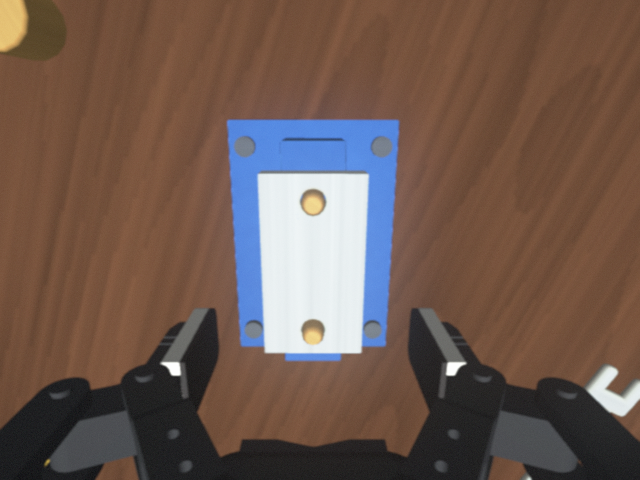

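The plate (columns 259 to 369, dowels at column 313) is centred and square between the jaws at columns 215 and 410. It is gripped at 66 N, so I'll lift it straight up and carry it over.

Run:
```python
from pl import *
p=[.5647,.2252];grip(.04,90)
line_to([*p,.075],.05);st("lift15");line_to([*p,.15],.12);st("lift")
d=np.array(get_joints());q=inverse_kinematics([*S,.15],[180,0,77.9]);print(np.round(d),np.round(q))
# carry in waypoints, above everything
for k,(xy,yaw) in enumerate((((.58,.08),100),((.58,-.08),89),(S,77.9))): reach([*xy,.17],[180,0,yaw])
line_to([*S,.06],.12);st("over slab")
c=read_camera("wrist");cv2.imwrite("pics/w_over.png",c["pixels"])
```

```text
lift15 t 18.19 p [0.5647 0.2252 0.075 ] F [-0.4  0.7 -3.5] w 0.0516 ff 95.3
lift t 18.97 p [0.5641 0.225  0.1491] F [ 0.7 -0.3 -4.3] w 0.0516 ff 95.2
[22. 29.  7. 68. -0. 92.] [-21.  30.   9.  69.   0.  81.]
over slab t 21.98 p [ 0.5744 -0.2191  0.061 ] F [ 0.7  0.7 -3.6] w 0.0517 ff 95.2
```

View pics/w_over.png

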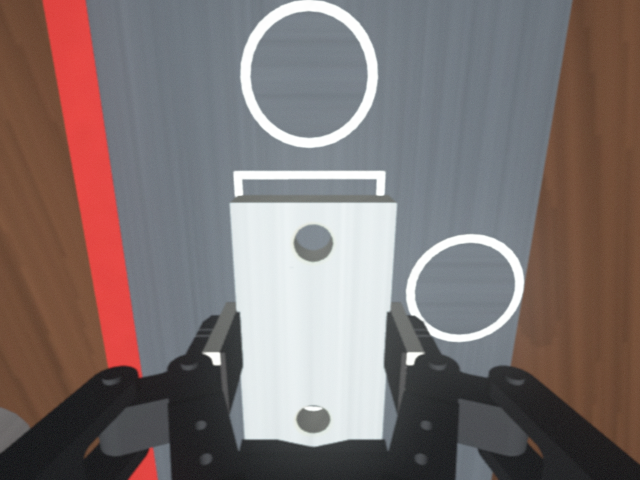

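The plate sits square over the rectangle: outline columns 234 to 385, plate 231 to 396, both centred near column 311. Lowering until it touches.

Run:
```python
from pl import *
line_to([*S,.034],.08);st()
z=.034
while z>.026:
    z-=.001; line_to([*S,z],.05)
    if get_wrist_force()[2]>2: break
st("touch");grip(.066,60);st("open");line_to([*S,.12],.2)
b=[.579,0]  # then up to look at star/magnet
for z in(.34,.3):
    try: reach([.55,-.03,z],[180,0,0]);break
    except PlanningError as e: print(e)
for n in("scene","wrist"):
    c=read_camera(n);cv2.imwrite(f"pics/{n}2.png",c["pixels"]);np.savez(n+"2.npz",K=c["K"],pose=c["pose"])
st()
```

```text
t 22.5 p [ 0.5729 -0.2188  0.0333] F [ 0.8  0.  -2.7] w 0.0515 ff 95.2
touch t 23.5 p [ 0.5736 -0.219   0.0309] F [-3.1  1.3  4.6] w 0.0514 ff 96.1
open t 23.79 p [ 0.5739 -0.2192  0.0301] F [-0.3 -0.  -0.1] w 0.0657 ff 0.0
 t 25.97 p [ 0.5498 -0.0304  0.3387] F [-0.  -0.5 -0.3] w 0.0662 ff 0.0
```

View pics/wrist2.png

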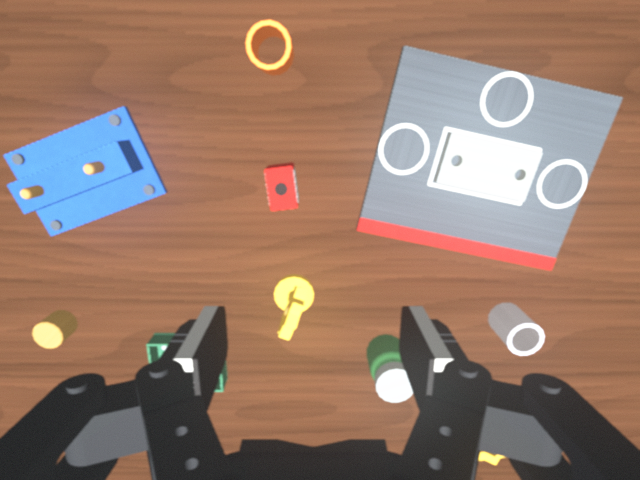

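The plate lies inside the rectangle, with its holes at (457,160) and (520,174). The magnet top is at (281,188), star C's foot at (294,295), the block at (49,334) and the pipe mouth at (525,340). A view from straight above the star will give its yaw, and I'll compute the magnet pose from this image.

Run:
```python
from pl import *
z=np.load("wrist2.npz");c=dict(pixels=cv2.imread("pics/wrist2.png"),K=z["K"],pose=z["pose"])
def P(ps,h): return np.array([plane(c,p,h)[:2] for p in ps])
exec(open("meas2.py").read().split("def redb")[1].join(["def redb",""]).split("#")[0]) if 0 else None
g=cv2.cvtColor(c["pixels"],cv2.COLOR_BGR2HSV);m=cv2.inRange(g,(0,150,120),(6,255,255))|cv2.inRange(g,(172,150,120),(180,255,255))
m[:,320:]=0;m[:,:250]=0
q=max(cv2.findContours(m,cv2.RETR_EXTERNAL,cv2.CHAIN_APPROX_NONE)[0],key=cv2.contourArea)
W=np.array([plane(c,p,.036)[:2] for p in cv2.convexHull(q)[:,0].astype(float)],np.float32)*1000
r=cv2.minAreaRect(W);print("magnet rect mm",r,np.round(cv2.boxPoints(r)).tolist())
h=P([(457,160),(520,174)],.024);d=h[0]-h[1];print("plate holes mid",h.mean(0),np.linalg.norm(d),"yaw",np.degrees(np.arctan2(-d[0],d[1])),"slab",S)
print("block top",P([(47,334)],.036),"pipe top",P([(525,340)],.055),"star foot",P([(294,295)],.01))
reach([.341,-.007,.3],[180,0,0])
c=read_camera("wrist");cv2.imwrite("pics/w_star.png",c["pixels"]);np.savez("w_star.npz",K=c["K"],pose=c["pose"]);st()
```

```text
magnet rect mm ((554.2937622070312, 3.6049423217773438), (49.4952507019043, 31.048107147216797), 6.6745076179504395) [[528.0, 16.0], [532.0, -15.0], [581.0, -9.0], [577.0, 22.0]]
plate holes mid [ 0.5738665 -0.2193339] 0.07140619597784306 yaw -12.130419484754615 slab [ 0.5735 -0.219 ]
block top [[0.37859227 0.28766108]] pipe top [[ 0.3810072  -0.27330776]] star foot [[ 0.41695818 -0.00671288]]
 t 26.88 p [ 0.3427 -0.0072  0.3006] F [-0.2 -0.6  0.4] w 0.0661 ff 0.0
```

View pics/w_star.png

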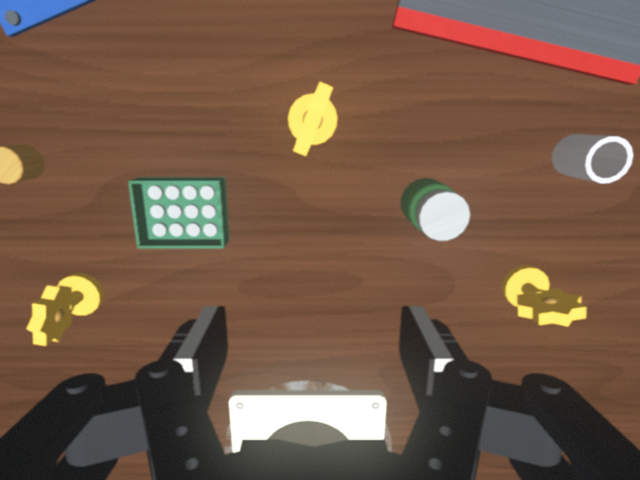

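From above, star C's bar runs from (300,154) to (326,84), with the foot at (313,120), so its x-axis yaw is about -20.4°. The plate is within 0.5 mm and 0.1° of the slab centre. Next are the magnet and the block.

```bash
cat >> pl.py <<'E'
def pick(xy,z,yaw,op,sq,top=.14):
    grip(op,sq);reach([*xy,top],[180,0,yaw]);line_to([*xy,z],.15);st("at");grip(max(op-.06,0),sq);st("grip")
    line_to([*xy,top],.15);st("up")
def place(xy,z,yaw,op,top=.14):
    reach([*xy,top],[180,0,yaw]);line_to([*xy,z+.004],.12);wait(.15);f0=get_wrist_force()[2];k=z+.004
    while k>z-.004:
        k-=.001;line_to([*xy,k],.05)
        if get_wrist_force()[2]-f0>3: break
    st("touch, want %.3f"%z);line_to([*xy,get_tool_pos()[2]],.05);grip(op);st("open");line_to([*xy,top],.15)
E
python3 - <<'E'
from pl import *
pick((.553,.0037),.030,6,.055,40)
place(sl(0,.092),.040,77.9,.046)
pick((.3785,.2875),.030,37,.06,40,.16)
place(sl(.072,0),.040,-12.1,.052,.16)
reach([.45,-.2,.3],[180,0,0])
for n in("wrist","scene"):
    c=read_camera(n);cv2.imwrite(f"pics/{n}3.png",c["pixels"]);np.savez(n+"3.npz",K=c["K"],pose=c["pose"])
st()
E
```

```text
at t 29.07 p [0.5539 0.0037 0.0313] F [-0.8  0.5  0. ] w 0.0553 ff 0.0
grip t 29.41 p [0.5542 0.0038 0.0314] F [-0.3  0.2  6.3] w 0.0296 ff 41.4
up t 30.29 p [0.5521 0.0037 0.1388] F [ 0.8  0.4 -1.1] w 0.0295 ff 40.5
touch, want 0.040 t 33.47 p [ 0.5929 -0.1291  0.0415] F [-1.3 -0.1  2.3] w 0.0291 ff 40.9
open t 34.02 p [ 0.5929 -0.129   0.0415] F [-0.5 -0.1 -0.2] w 0.0459 ff 0.0
at t 40.03 p [0.3791 0.2879 0.0307] F [-0.  -0.5 -0.3] w 0.0601 ff 0.0
grip t 40.38 p [0.3789 0.2887 0.0314] F [-2.8  2.5  4.4] w 0.0349 ff 39.7
up t 41.39 p [0.3778 0.2869 0.1589] F [-0.1  0.4 -2.4] w 0.0347 ff 40.1
touch, want 0.040 t 48.7 p [ 0.644  -0.2341  0.0415] F [-3.4  1.   5.6] w 0.0345 ff 40.9
open t 49.27 p [ 0.6441 -0.2342  0.0415] F [ 0.5  0.8 -0.1] w 0.0519 ff 0.0
 t 51.27 p [ 0.4506 -0.2     0.2984] F [ 0.2  0.6 -0.4] w 0.0517 ff 0.0
```

View pics/wrist3.png

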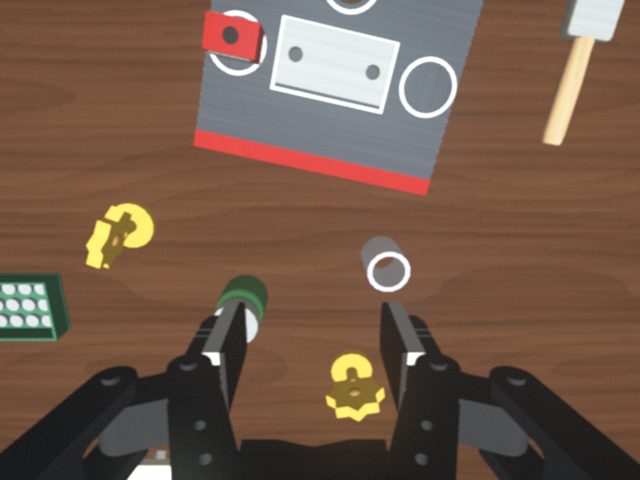

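The magnet stands on the left ring (231,37), the plate is unchanged and the pipe mouth is at (389,271). The block is just out of frame, so I'll check it numerically in the scene view and measure the pipe from two views.

Run:
```python
from pl import *
def ld(n): z=np.load(n+".npz");return dict(pixels=cv2.imread(f"pics/{n}.png"),K=z["K"],pose=z["pose"])
w,s=ld("wrist3"),ld("scene3")
print("expected block mid px",proj(s,[*sl(.072,0),.028]),"magnet",proj(s,[*sl(0,.092),.028]))
for col in("brass","red"):
    for q in blobs(s["pixels"],col,40):
        p=q[:,0].mean(0)
        if 200<p[0]<360 and 290<p[1]<420: print(col,p,cv2.boundingRect(q))
g=cv2.cvtColor(w["pixels"],cv2.COLOR_BGR2HSV);m=cv2.inRange(g,(0,0,205),(180,60,255));m[:240]=0;m[300:]=0;m[:,:355]=0;m[:,425:]=0
q=max(cv2.findContours(m,cv2.RETR_EXTERNAL,cv2.CHAIN_APPROX_NONE)[0],key=cv2.contourArea);e=cv2.fitEllipse(cv2.convexHull(q))
print("pipe ell",e,"at z55",plane(w,e[0],.055),"dia",np.linalg.norm(plane(w,(e[0][0]-e[1][1]/2,e[0][1]),.055)-plane(w,(e[0][0]+e[1][1]/2,e[0][1]),.055)))
print("tri",tri(w,e[0],s,(183,288)))
cv2.imwrite("pics/s3.png",cv2.resize(s["pixels"][250:420,140:380],None,fx=3,fy=3))
```

```text
expected block mid px [294.13112288 359.35518959] magnet [312.98098496 309.07362677]
brass [293.38235294 358.69117647] (283, 346, 21, 27)
red [310.81081081 307.91891892] (300, 295, 27, 29)
red [243.26267281 309.31336406] (190, 280, 108, 59)
pipe ell ((388.3695068359375, 271.2953796386719), (39.477622985839844, 42.87128829956055), 73.07936096191406) at z55 [ 0.38276644 -0.27335591  0.055     ] dia 0.0419163778967237
tri (array([ 0.38412071, -0.27224971,  0.05389429]), np.float64(0.004088654062391537))
```

View pics/s3.png

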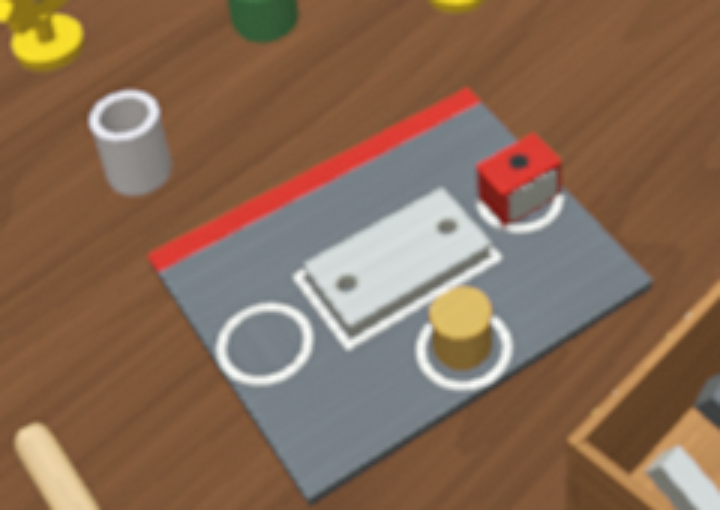

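The crop shows the plate in its outline, the block on the rear ring (460,325) and the magnet on the left ring (520,180), both within about 2 px of the projected positions. The pipe is at (0.383, -0.273) with its top at z = 0.054 and a 41.9 mm diameter. Moving the pipe, then looking.

Run:
```python
from pl import *
M=(.5737,-.2192)
pick((.383,-.273),.042,-35,.066,40,.16)
place(M,.066,-20,.058,.19)
reach([.45,-.2,.3],[180,0,0])
for n in("wrist","scene"):
    c=read_camera(n);cv2.imwrite(f"pics/{n}4.png",c["pixels"]);np.savez(n+"4.npz",K=c["K"],pose=c["pose"])
    s=c
    # rim of the silver pipe on the plate
    print(n,"expected rim px",proj(c,[*M,.079]))
st();cv2.imwrite("pics/s4.png",cv2.resize(s["pixels"][250:420,180:380],None,fx=3.5,fy=3.5))
```

```text
at t 53.22 p [ 0.3841 -0.2734  0.043 ] F [ 0.6 -0.4 -0.7] w 0.066 ff 0.0
grip t 53.56 p [ 0.3838 -0.2737  0.0433] F [-0.4 -0.3  6.9] w 0.0411 ff 40.2
up t 54.49 p [ 0.3823 -0.2725  0.159 ] F [ 1.   1.  -2.7] w 0.041 ff 40.7
touch, want 0.066 t 57.36 p [ 0.5738 -0.2192  0.0674] F [-1.3  0.2  1.9] w 0.0406 ff 40.9
open t 57.92 p [ 0.5739 -0.2192  0.0675] F [-0.3  0.9 -0.6] w 0.0579 ff 0.0
wrist expected rim px [337.81663004  53.4852687 ]
scene expected rim px [269.98107017 314.15800411]
 t 59.69 p [ 0.4504 -0.1999  0.298 ] F [ 0.5 -0.2 -0.8] w 0.0584 ff 0.0
```

View pics/s4.png

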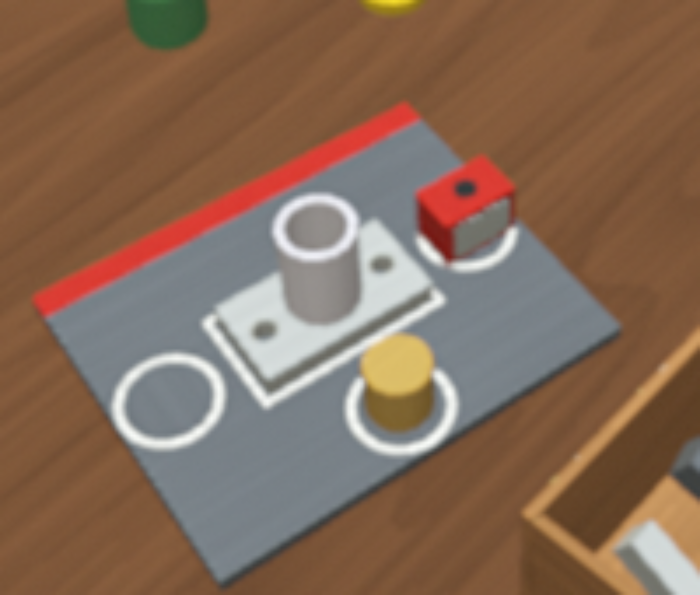

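The pipe stands upright between the plate's holes. Its rim centre maps to scene (270.3,315.1) against an expected (270.0,314.2), so it is centred. Now the star's exact axis, a rim check, and then the pick.

Run:
```python
from pl import *
def ld(n,f=None): z=np.load(n+".npz");return dict(pixels=cv2.imread(f"pics/{n}.png"),K=z["K"],pose=z["pose"])
w=ld("wrist4");g=cv2.cvtColor(w["pixels"],cv2.COLOR_BGR2HSV)
c=ld("w_star");q=[b for b in blobs(c["pixels"],"yellow",100) if np.linalg.norm(b[:,0].mean(0)-(313,119))<15][0]
r=cv2.minAreaRect(q);B=cv2.boxPoints(r);A=q[:,0].astype(float)
# long ends of the bar = farthest contour points
ctr=np.array([313,119.5]);d=np.array([26,-70])/np.hypot(26,70);t=(A-ctr)@d
e1,e2=A[t>t.max()-3].mean(0),A[t<t.min()+3].mean(0);P1,P2=[plane(c,e,.054)[:2] for e in(e1,e2)]
v=P1-P2;print("bar ends",e1,e2,"len",np.linalg.norm(v),"mid@54",(P1+P2)/2,"yaw",np.degrees(np.arctan2(v[1],v[0])))
n=np.array([-d[1],d[0]]);u=(A-ctr)@n;f1,f2=A[u>u.max()-1].mean(0),A[u<u.min()+1].mean(0)
F1,F2=[plane(c,e,.01)[:2] for e in(f1,f2)];print("foot sides",f1,f2,"dia",np.linalg.norm(F1-F2),"mid@10",(F1+F2)/2)
m=cv2.inRange(g,(0,0,205),(180,60,255))
cs,h=cv2.findContours(m,cv2.RETR_CCOMP,cv2.CHAIN_APPROX_NONE)
for k,x in zip(cs,h[0]):
    if x[3]>=0 and len(k)>20:
        e=cv2.fitEllipse(k)
        if np.hypot(e[0][0]-338,e[0][1]-53)<12: print("rim hole",e,plane(w,e[0],.079))
```

```text
Traceback (most recent call last):
IndexError: list index out of range
```

Run:
```python
from pl import *
HSV["yellow"]=((15,120,120),(40,255,255))
def ld(n,f=None): z=np.load(n+".npz");return dict(pixels=cv2.imread(f"pics/{n}.png"),K=z["K"],pose=z["pose"])
w=ld("wrist4");g=cv2.cvtColor(w["pixels"],cv2.COLOR_BGR2HSV)
c=ld("w_star");gg=cv2.cvtColor(c["pixels"],cv2.COLOR_BGR2HSV);print("hsv",gg[119,313],gg[119,295],gg[90,323],gg[170,313])
q=[b for b in blobs(c["pixels"],"yellow",100) if np.linalg.norm(b[:,0].mean(0)-(313,119))<15][0]
A=q[:,0].astype(float)
ctr=np.array([313,119.5]);d=np.array([26,-70])/np.hypot(26,70);t=(A-ctr)@d
e1,e2=A[t>t.max()-3].mean(0),A[t<t.min()+3].mean(0);P1,P2=[plane(c,e,.054)[:2] for e in(e1,e2)]
v=P1-P2;print("bar ends",e1,e2,"len",np.linalg.norm(v),"mid@54",(P1+P2)/2,"yaw",np.degrees(np.arctan2(v[1],v[0])))
n=np.array([-d[1],d[0]]);u=(A-ctr)@n;f1,f2=A[u>u.max()-1].mean(0),A[u<u.min()+1].mean(0)
F1,F2=[plane(c,e,.01)[:2] for e in(f1,f2)];print("foot sides",f1,f2,"dia",np.linalg.norm(F1-F2),"mid@10",(F1+F2)/2)
for th in(185,205,225):
  m=cv2.inRange(g,(0,0,th),(180,60,255))
  cs,h=cv2.findContours(m,cv2.RETR_CCOMP,cv2.CHAIN_APPROX_NONE)
  for k,x in zip(cs,h[0]):
    if x[3]>=0 and len(k)>20:
        e=cv2.fitEllipse(k)
        if np.hypot(e[0][0]-338,e[0][1]-53)<12: print("rim hole",th,e,plane(w,e[0],.079))
```

```text
hsv [ 28 134 254] [ 27 137 253] [ 28 136 254] [ 13 127 130]
bar ends [325.89473684  83.36842105] [298.66666667 153.55555556] len 0.06355639625232307 mid@54 [ 0.4173664  -0.00607586] yaw -22.193857176802016
foot sides [335.55555556 129.33333333] [288.72727273 109.18181818] dia 0.04976631566342106 mid@10 [ 0.41724616 -0.00637351]
rim hole 185 ((337.487548828125, 53.4715576171875), (39.10259246826172, 42.35469436645508), 7.353251934051514) [ 0.57371018 -0.21894396  0.079     ]
rim hole 205 ((337.41290283203125, 53.58436584472656), (39.47294998168945, 43.34069061279297), 11.21882152557373) [ 0.57363019 -0.21888723  0.079     ]
rim hole 225 ((333.0818176269531, 62.713478088378906), (44.96290969848633, 49.22884750366211), 166.82455444335938) [ 0.56711403 -0.21560525  0.079     ]
rim hole 225 ((337.5648193359375, 53.23625183105469), (40.12668991088867, 43.49038314819336), 6.970656394958496) [ 0.57387709 -0.21900128  0.079     ]
```

The star axis is (0.4173, -0.0063) at yaw about -22°, with the bar measuring 63.6 mm (62 given) and the foot 49.8 mm (48 given). The pipe rim is at (0.5737, -0.2190), within 0.5 mm of the plate centre.

```bash
python3 - <<'E'
from pl import *
M=(.5737,-.2190)
pick((.4173,-.0063),.060,-22,.045,30,.18)
place(M,.139,-22,.04,.24)
reach([.45,-.2,.3],[180,0,0]);wait(.3)
for n in("scene","side"):
    c=read_camera(n);np.savez(n+"5.npz",K=c["K"],pose=c["pose"]);cv2.imwrite(f"pics/{n}5f.png",c["pixels"])
    print(n,"foot expected",proj(c,[*M,.089]),"bottom",proj(c,[*M,.079]))
    u=proj(c,[*M,.08]).astype(int);cv2.imwrite(f"pics/{n}5.png",cv2.resize(c["pixels"][max(0,u[1]-80):u[1]+80,u[0]-100:u[0]+100],None,fx=3.5,fy=3.5));print(u)
st()
E
python3 -c "
import cv2,numpy as np
a,b=[cv2.resize(cv2.imread('pics/%s5.png'%n),(400,320)) for n in('scene','side')];cv2.imwrite('pics/both5.png',np.hstack([a,b]))"
```

```text
at t 65.45 p [ 0.4179 -0.0063  0.0605] F [ 0.5 -0.1  0.2] w 0.045 ff 0.0
grip t 65.84 p [ 0.418  -0.0063  0.0607] F [-0.2 -0.5  5. ] w 0.0114 ff 34.9
up t 66.79 p [ 0.4164 -0.0063  0.179 ] F [-0.1 -0.5 -1.5] w 0.0115 ff 34.1
touch, want 0.139 t 69.95 p [ 0.5738 -0.219   0.1398] F [-2.2  0.5  3.3] w 0.0114 ff 34.7
open t 70.58 p [ 0.5737 -0.219   0.1396] F [-0.8  0.4 -1.1] w 0.04 ff 0.0
scene foot expected [269.67224993 310.35330188] bottom [270.06361965 314.09124724]
[270 313]
side foot expected [315.26743709 142.66719474] bottom [315.20795384 146.88881346]
[315 146]
 t 76.6 p [ 0.45 -0.2   0.3 ] F [-0.2  0.4  0.2] w 0.04 ff 0.0
```

View pics/both5.png

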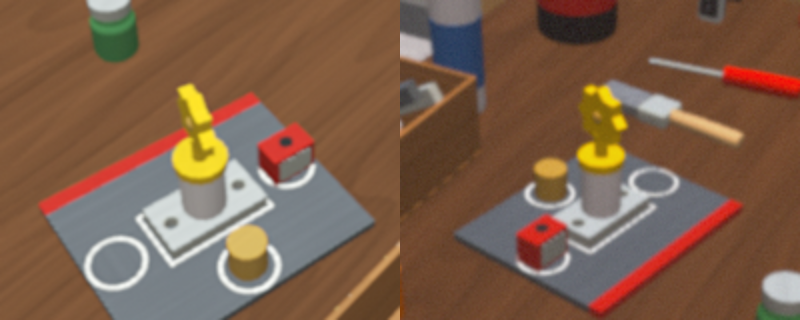

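Both views show the star upright and centred on the pipe (scene crop foot at (200,158), side crop foot at (601,156)), with the magnet, block and plate in place and the arm clear. Handing in.

```bash
python3 -c "
from plant import *
print(close_job(),get_time_s())"
```

```text
the job is handed in; nothing more can be done
the job is handed in; nothing more can be done
```

The job is handed in at about 77 s, verdict not shown: in the final views the plate, magnet, brass block, silver pipe and star (on the pipe) all stand in place, let go, with the arm clear; the orange pipe was left alone.

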